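# Zero the height comparator on its master bar and gauge the bevelled spacer

### The job

Pull the comparator's carriage down by its black grip until its sprung spindle presses on the master bar and the dial needle stands on the long zero mark, and let go. Then slide the master out from under the spindle and lay it flat in the middle of the rubber mat, and slide the bevelled spacer in under the spindle, lying flat in the master's place, square, centred and gently fully home against the stop, so that the dial shows how much taller it is. Keep the setting of the carriage once it is zeroed, never press hard on the spindle or ram the stop, leave the other things alone, and let go of everything at the end.

Things in the scene. Friction and masses are not known exactly. Their poses are not given: they have to be found in the camera images.
- station: Height comparator stand, fixed. Origin on the table straight below the spindle axis; +x points from the open loading side (robot side) to the column, z up. Steel base plate x -95 to +120 mm, y +-50 mm; its top, 30 mm high, is the ground, slippery anvil on which a bar lies along x. Nothing guides a bar sideways. The column, at x = 57 to 97 mm, carries the grey carriage.
- home (a point): Point on the anvil (station x -34 mm, y 0, z 30 mm) over which the centre of a 140 mm bar lies when it is centred and home against the stop. Axes as the station's. The spindle comes down 34 mm beyond it, towards the column.
- head (a point): Centre of the underside of the carriage's spindle head (radius 13 mm, on the spindle axis), which moves with the carriage; zeroed, it is 90 to 100 mm above the table, the dial's top 40 to 50 mm above it. An arm 26 mm wide joins it to the column. The carriage stays where it is left, with about 12 N of friction; pulling it down takes some 9 to 16 N.
- stop: Fixed dark steel end stop on the anvil, 10 x 44 x 26 mm high; its face towards the loading side is at station x = +36 mm. Origin on the anvil at station x = y = 0, not at the face. Over 35 N against it is ramming.
- spindle: Sprung steel spindle, polished ball tip of radius 5 mm, on the station's z axis (its origin is not at the tip). Spring: 2 N at first, 0.5 N more per mm, 14 mm of travel; over 18 N is too hard. How high dial and spindle are clamped in the carriage differs by +-5 mm each time: find the zero by dial or feel. Zeroed, without a bar, the tip hangs 34 mm above the anvil.
- needle (a joint): Dial needle, rad; the dial, 54 mm across, lies face up over the carriage arm, its centre 22 mm from the spindle axis towards the column. 0 = spindle hangs free; 0.2 rad more (clockwise from above) per mm that it is pushed up. The long zero mark, towards the loading side, is at 1.2 rad (6 mm). Short marks every 0.4 rad. With the spacer home it shows about 2.0.
- tab (a point): Middle of the black upright grip on the carriage, over the column at station x = 77 mm, y = 0: 30 (x) x 16 (y) x 45 mm high; its top is 20 mm above this point, the carriage's top 25 mm below. It moves with the carriage: 168 to 185 mm above the table at the start, 145 to 155 mm when zeroed. Axes as the station's.
- master_c (a point): Centre (half-way up) of the master bar: plain square-ended aluminium bar 140 (x) x 28 (y) x 40 (z) mm, 0.4 kg, starts lying on the anvil under the spindle.
- part_c (a point): Centre (half-way up) of the spacer: aluminium bar 140 (x) x 28 (y) x 44 (z) mm, about 0.4 kg, lying on the table. Both upper end edges are bevelled: each end face is 28 mm high, then slopes up to 44 mm over a length of 24 mm, so that a sprung tip rides up on it. Either end may go first.
- mat: Fixed black rubber mat 200 (x) x 110 (y) x 4 mm on the table; origin at the centre of its underside.
- bucket: Bystander: small steel bucket, 110 mm across, 105 mm high; origin at its underside.
- bolt_dish: Bystander: steel dish of bolts, 110 mm across, about 35 mm high; origin at its underside.
- channel: Bystander: piece of dark steel channel, 50 x 120 x 32 mm; origin at its underside.

How it is judged:
By the outcome, as a careful person would: the job done as asked, in the order asked, and still so for the second after the job is handed in, with the robot touching nothing.
It also fails if it takes over 64 s, if anything falls off the work surface, if the arm or the gripper's body presses on something with over 40 N, if the wrist force passes 120 N, or if a joint passes its speed limit or range.

### The arm

A 6-joint arm with a two-finger parallel gripper is mounted at the origin on the work surface. World frame = base frame: x ahead of the robot, y to its left, z up, the work surface at z = 0. Lengths are in m, angles in rad, forces in N, time in s.
With the tool pointing down it reaches from about 0.275 to 0.825 m from the base axis. Payload 4.9 kg.
Tool frame: the origin (TCP) lies midway between the tips of the shut fingers; the grasp point (between the pads) lies 19 mm behind it (bot.grip_depth is the distance from the TCP to the grasp point, in m); y points along the fingers, x is the direction in which the jaws open and shut, and the axes are right-handed (so a half turn about y gives the same grasp; the last joint's range is limited). The gripper opens to 85 mm and grips with 20 to 120 N. Pads are 22 mm wide; open, the fingers measure 114 mm over their backs; the gripper's body (76 mm by 85 mm) begins 54 mm behind the grasp point. The pads swing forward as they close: fully open they stand 13 mm farther back than shut.
Start: joints at [0.999, 0.326, -0.193, 1.052, 0, 1.437], TCP at [0.233, 0.498, 0.231] pointing down, gripper open.
Joint ranges: [-2.65, 2.65], [-0.97, 1.79], [-1.3, 1.35], [-1.93, 2.1], [-1.47, 1.37], [-3.14, 3.14]. Speed limits (rad/s): [2.57, 2.57, 3.14, 3.14, 3.14, 3.14].

### API

Orientations are given as a unit quaternion [w, x, y, z].
In Python, from cell import bot gives the robot as it stands. Calls block until the motion is done:
- bot.move_pose(position, orientation): joint-space move of the TCP to a pose.
- bot.move_linear(position, speed=0.15, rotation=None, until_force=None): straight line of the TCP; rotation=None keeps the orientation; speed is the mean speed in m/s. With until_force (N) it stops when the force on the tool has changed by that much, and returns True; else False.
- bot.goto_joints(angles): joint-space move.
- bot.set_gripper(opening, grasp_force=None): opening from 0.0 (shut) to 1.0 (fully open); grasp_force is the grip in N (None keeps the last); returns when the fingers have stopped.
- bot.wait(seconds).
- bot.solve_ik(position, orientation): joint angles nearest the present ones, or None.
- bot.camera(name): name is "scene" or "top" or "wrist"; returns the picture (480x640x3 uint8, red, green, blue); there is no depth.
- bot.calibration(name): a dict with "mtx" (3x3 intrinsics, pixels), "extrinsics" (4x4, takes a point from world to camera coordinates); the wrist camera has in their place "hand_eye" (4x4, takes a point from camera to tool coordinates, whose origin is the TCP and whose axes are the tool frame's). Camera axes: x right, y down, z forward; pixel columns grow to the right and rows downward; lengths in m; the calibration is good to about 2 mm. A picture is of the moment at which its call begins: read the wrist's pose just before it. calibration takes no time and is no camera call.
A pose or a line that the arm cannot do raises bot.PlanningError and nothing moves.
- bot.close_job(): hands the job in, once; it reports no verdict.
Trained networks look in the newest picture that a camera, given by its name, has taken for a name from the list of things; names that differ only in an ending like _2 or _b are one class to them, and where a whole thing is asked for, a point or a joint stands for the part that bears it (a point fixed in the world has none). Each returns a list of dicts, best first, with "confidence" (0 to 1); they miss things now and then, are a little off and sometimes report something else, mostly with a low value. They report only what shows in the picture. A call takes as long as a camera call.
- bot.search_frame(camera, thing): "bbox" ([left, top, width, height] in pixels, round what is visible of it).
Readings, each from a call of its own:
- bot.read_clock(): time.
- bot.read_joint_positions(): joint angles.
- bot.read_joint_vel(): joint speeds.
- bot.read_joint_efforts(): joint torques, N m.
- bot.read_position(): TCP position.
- bot.read_tool_rot(): TCP orientation.
- bot.read_ft_force(): force on the tool from outside, world axes, zero at the start.
- bot.read_moment(): the same for the moment, N m.
- bot.read_gripper_width(): opening from 0.0 (shut) to 1.0 (fully open).
Only numpy, scipy, OpenCV 4.12 (cv2) and the standard library are available. Lean on these libraries where they do the work, as an engineer would, in place of code of your own. Each camera call takes 0.05 s, during which the arm holds its last target.

## Working session

There is one attempt and no reset: what is moved stays moved. The work goes in short steps, each a Python script; the robot and the scene stay as the last script left them, time stands still between calls to the robot, and variables do not carry over. Pictures are saved under pics/ and viewed, and the job is handed in when it is done.

```bash
ls; mkdir -p pics; python3 - <<'E'
from cell import bot
import cv2
for n in ["scene","top"]:
    im=bot.camera(n); cv2.imwrite(f"pics/{n}0.png",im[:,:,::-1])
    c=bot.calibration(n); print(n,c)
    for t in ["station","stop","spindle","needle","tab","master_c","part_c","mat","head"]:
        r=bot.search_frame(n,t); print(t,[( [round(v) for v in d['bbox']],round(d['confidence'],2)) for d in r[:3]])
print(bot.calibration("wrist"),bot.read_clock(),bot.read_tool_rot(),bot.grip_depth)
E
```

```text
pics
scene {'mtx': array([[438.03358554,   0.        , 319.91855437],
       [  0.        , 438.03358554, 240.81883673],
       [  0.        ,   0.        ,   1.        ]]), 'extrinsics': array([[-0.18758658,  0.9821744 ,  0.01203012,  0.10354104],
       [ 0.74303409,  0.14990195, -0.65224976, -0.3574924 ],
       [-0.64242636, -0.11341451, -0.75790865,  1.39685679],
       [ 0.        ,  0.        ,  0.        ,  1.        ]])}
station [([299, 235, 72, 98], 0.59)]
stop [([433, 269, 60, 67], 0.66), ([315, 234, 33, 54], 0.47)]
spindle []
needle []
tab [([315, 231, 35, 59], 0.91), ([180, 181, 74, 60], 0.4)]
master_c [([340, 229, 24, 54], 0.59), ([335, 282, 7, 9], 0.27)]
part_c [([428, 213, 33, 55], 0.87)]
mat [([179, 181, 78, 61], 0.65)]
head [([314, 230, 34, 62], 0.81)]
top {'mtx': array([[491.9132629 ,   0.        , 314.73408948],
       [  0.        , 491.9132629 , 250.27132399],
       [  0.        ,   0.        ,   1.        ]]), 'extrinsics': array([[-0.02267071, -0.99932086,  0.02904917, -0.001704  ],
       [-0.99620865,  0.02013992, -0.08463274,  0.58104824],
       [ 0.08399
[... 335 characters left out ...]
([266, 186, 39, 59], 0.53)]
mat [([406, 263, 62, 102], 0.8), ([160, 292, 32, 67], 0.52)]
head [([270, 187, 33, 57], 0.65)]
{'mtx': array([[387.89696376,   0.        , 320.81737333],
       [  0.        , 387.89696376, 243.93632874],
       [  0.        ,   0.        ,   1.        ]]), 'hand_eye': array([[ 9.99999650e-01, -2.77197960e-04,  7.89498318e-04,
        -9.60063449e-04],
       [-8.36356769e-04, -3.02295976e-01,  9.53213745e-01,
        -1.40905087e-01],
       [-2.55667413e-05, -9.53214072e-01, -3.02296102e-01,
         7.72028202e-02],
       [ 0.00000000e+00,  0.00000000e+00,  0.00000000e+00,
         1.00000000e+00]])} 1.0 [ 0.59665515 -0.59663593 -0.37951588  0.3794679 ] 0.0187
```

View images.

View pics/scene0.png

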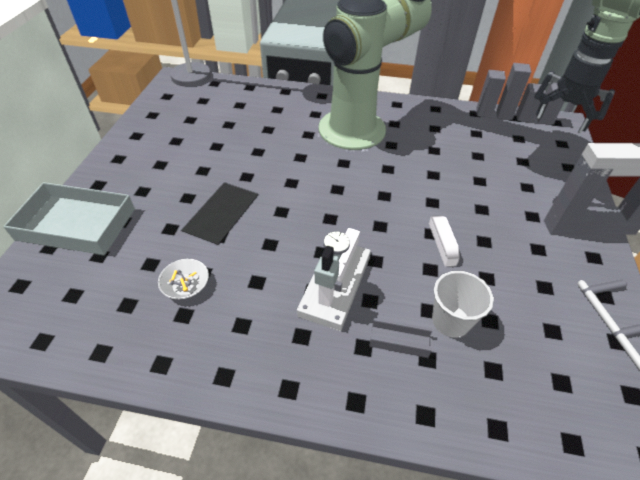

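View pics/top0.png

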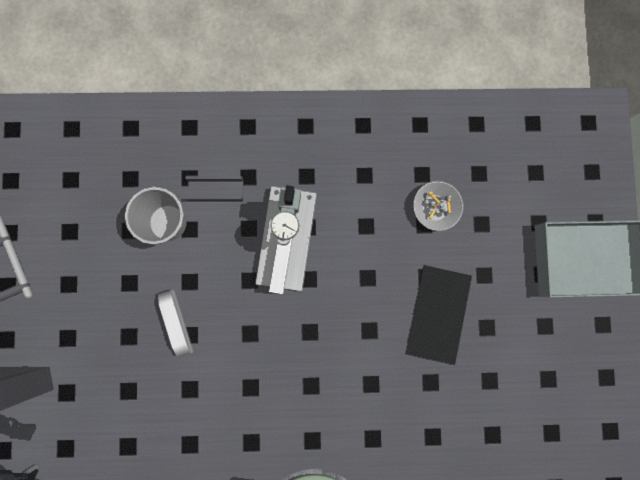

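```bash
python3 - <<'E'
import cv2
a=cv2.imread("pics/top0.png")
cv2.imwrite("pics/top0z.png",cv2.resize(a[160:380,140:320],None,fx=4,fy=4,interpolation=cv2.INTER_CUBIC)[:600*2][:,:])
c=cv2.resize(a[170:310,225:345],None,fx=5,fy=5,interpolation=cv2.INTER_CUBIC)[:600]
cv2.imwrite("pics/top0s.png",cv2.resize(a[175:295,230:350],None,fx=5,fy=5,interpolation=cv2.INTER_CUBIC))
cv2.imwrite("pics/top0p.png",cv2.resize(a[280:370,130:230],None,fx=6,fy=6,interpolation=cv2.INTER_CUBIC))
E
```

```text
(no output)
```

View pics/top0s.png

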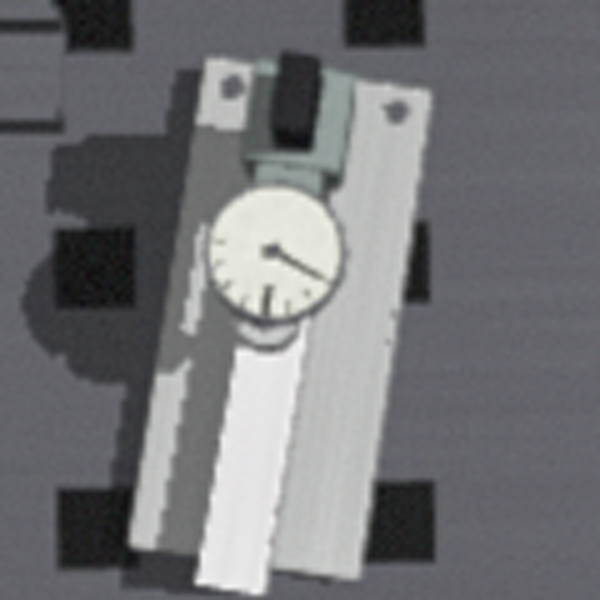

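View pics/top0p.png

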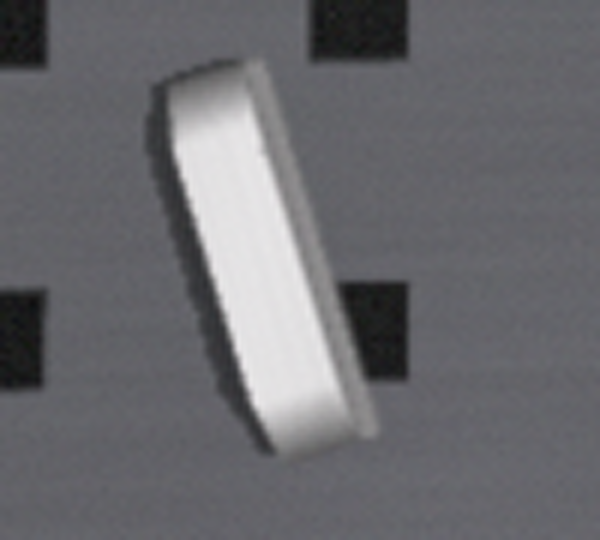

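```bash
cat > h.py <<'E'
from cell import bot
import numpy as np, cv2
from scipy.spatial.transform import Rotation as R
from scipy.optimize import least_squares
def cam(name, T=None):
    c=bot.calibration(name)
    if "extrinsics" in c: return np.array(c["mtx"]),np.array(c["extrinsics"])
    return np.array(c["mtx"]),np.linalg.inv(T@np.array(c["hand_eye"]))
def toolT():
    p=bot.read_position(); q=bot.read_tool_rot()
    T=np.eye(4);T[:3,:3]=R.from_quat(q,scalar_first=True).as_matrix();T[:3,3]=p;return T
def back(name,uv,z,T=None):
    K,E=cam(name,T); uv=np.atleast_2d(uv).astype(float)
    d=np.c_[(uv-K[:2,2])/[K[0,0],K[1,1]],np.ones(len(uv))]@E[:3,:3]
    o=-E[:3,:3].T@E[:3,3]
    return o+d*((z-o[2])/d[:,2])[:,None]
def proj(name,P,T=None):
    K,E=cam(name,T);P=np.atleast_2d(P); c=P@E[:3,:3].T+E[:3,3]; return c[:,:2]/c[:,2:]*[K[0,0],K[1,1]]+K[:2,2]
def fit(local,world):
    # 2D rigid: x,y,yaw
    f=lambda p:(np.c_[np.cos(p[2])*local[:,0]-np.sin(p[2])*local[:,1]+p[0],np.sin(p[2])*local[:,0]+np.cos(p[2])*local[:,1]+p[1]]-world[:,:2]).ravel()
    best=min((least_squares(f,[*world[:,:2].mean(0),a]) for a in(0,1.5,3,-1.5)),key=lambda r:r.cost)
    return best.x,best.fun.reshape(-1,2)
def down(yaw):
    """tool pointing down, jaw axis (tool x) at world yaw"""
    x=np.array([np.cos(yaw),np.sin(yaw),0]);y=None
    return x
E
python3 - <<'E'
from h import *
print(R.from_quat(bot.read_tool_rot(),scalar_first=True).as_matrix().round(3))
st=np.array([[205,57],[432,90],[360,580],[128,548]])/5+[230,175]
w=back("top",st,.03); p,r=fit(np.array([[.12,.05],[.12,-.05],[-.095,-.05],[-.095,.05]]),w);print("station",p,np.degrees(p[2]),r.round(4).tolist())
# part top-face flat: corners at z=.044 approx (y edges), x +-46mm
a=np.array([[168,98],[262,62],[372,437],[278,460]])
# use lower end corners z=.028 of the ends
a2=np.array([[170,90],[246,63],[356,430],[278,457]])/6+[130,280]
w=back("top",a2,.028);p2,r=fit(np.array([[.07,.014],[.07,-.014],[-.07,-.014],[-.07,.014]]),w);print("part",p2,np.degrees(p2[2]),r.round(4).tolist())
m=np.array([[424,265],[471,275],[455,364],[406,354]])
w=back("top",m,.004);p3,r=fit(np.array([[.1,.055],[.1,-.055],[-.1,-.055],[-.1,.055]]),w);print("mat",p3,np.degrees(p3[2]),r.round(4).tolist())
mm=np.array([[194,584],[268,595]])/5+[230,175]; print("master low end top corners",back("top",mm,.07))
E
```

```text
[[ 0.424  0.    -0.906]
 [ 0.906  0.     0.424]
 [ 0.    -1.    -0.   ]]
station [0.59511025 0.04851939 6.11677872] 350.46560490125995 [[0.0006, 0.0003], [0.0001, -0.0002], [-0.0007, -0.0002], [0.0, 0.0001]]
part [0.4323984  0.2867415  0.28923363] 16.57186612980346 [[0.0032, 0.001], [0.0023, 0.0007], [-0.003, -0.0008], [-0.0024, -0.001]]
mat [ 0.43658118 -0.28436247 -0.23319167] -13.360898628962586 [[0.0015, 0.0016], [0.0004, -0.0017], [-0.0015, -0.0003], [-0.0004, 0.0004]]
master low end top corners [[0.49370466 0.08317281 0.07      ]
 [0.48853257 0.0530207  0.07      ]]
```

```bash
python3 - <<'E'
from h import *
a=cv2.imread("pics/scene0.png")
c=a[220:340,290:390]
o=cv2.resize(c,None,fx=5,fy=5,interpolation=cv2.INTER_CUBIC)
S=[0.5951,0.0485,-0.1664]
def w(x,y,z):
    c,s=np.cos(S[2]),np.sin(S[2]);return [S[0]+c*x-s*y,S[1]+s*x+c*y,z]
for n in ("scene","top"):
  for z in (.188,.197,.205): print(n,z,proj(n,[w(.062,-.008,z),w(.062,.008,z),w(.092,.008,z),w(.092,-.008,z)]).round(1).tolist())
cv2.imwrite("pics/s0z.png",o)
E
```

```text
scene 0.188 [[326.6, 246.7], [334.6, 249.0], [329.3, 260.7], [321.2, 258.2]]
scene 0.197 [[326.8, 243.6], [334.8, 245.9], [329.4, 257.6], [321.2, 255.2]]
scene 0.205 [[326.9, 240.8], [335.0, 243.1], [329.6, 254.9], [321.3, 252.4]]
top 0.188 [[292.2, 203.1], [283.6, 201.8], [286.0, 185.9], [294.6, 187.2]]
top 0.197 [[292.1, 202.2], [283.4, 200.9], [285.9, 184.9], [294.5, 186.2]]
top 0.205 [[292.0, 201.4], [283.3, 200.1], [285.7, 183.9], [294.5, 185.2]]
```

View pics/s0z.png

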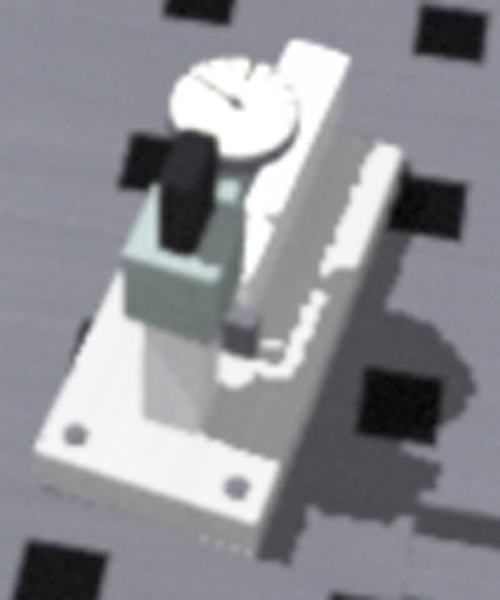

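```bash
cat >> h.py <<'E'
def quat(a):
    x=np.array([np.cos(a),np.sin(a),0]);y=np.array([0,0,-1.]);z=np.cross(x,y)
    q=R.from_matrix(np.c_[x,y,z]).as_quat(scalar_first=True)
    return q
import json,os
S=[0.5951,0.0485,-0.1664]
if os.path.exists("S.json"): S=json.load(open("S.json"))
def w(x,y,z):
    c,s=np.cos(S[2]),np.sin(S[2]);return np.array([S[0]+c*x-s*y,S[1]+s*x+c*y,z])
def snap(name,f):
    T=toolT(); im=bot.camera(name); cv2.imwrite(f"pics/{f}.png",im[:,:,::-1]); np.save(f"pics/{f}.npy",T); return im,T
E
python3 - <<'E'
from h import *
q=quat(S[2]+np.pi/2)
bot.move_pose(w(.077,0,.26),q)
snap("wrist","w1")
print(bot.read_clock(),bot.read_position(),w(.077,0,.26),bot.read_joint_positions())
E
```

```text
3.325 [0.6708031  0.03690869 0.26011217] [0.67103643 0.03574625 0.26      ] [-5.48993395e-02  5.48437783e-01  2.26672361e-01  1.24906644e+00
  2.01682564e-04  1.09968498e-01]
```

View pics/w1.png

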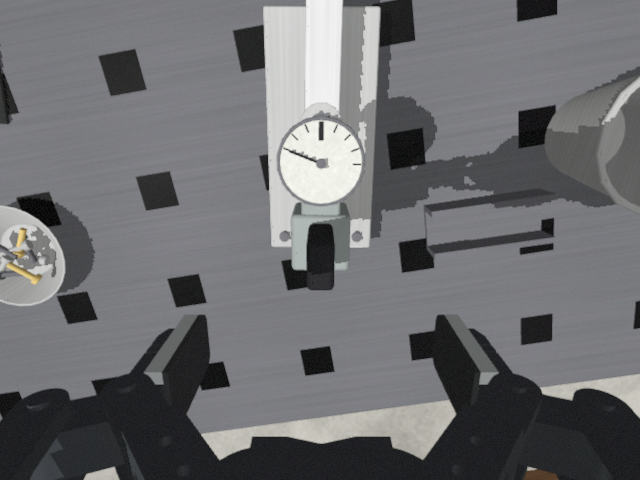

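```bash
python3 - <<'E'
from h import *
a=cv2.imread("pics/w1.png");T=np.load("pics/w1.npy")
cv2.imwrite("pics/w1z.png",cv2.resize(a[0:150,230:430],None,fx=4,fy=4,interpolation=cv2.INTER_CUBIC))
cv2.imwrite("pics/w1y.png",cv2.resize(a[150:300,230:430],None,fx=4,fy=4,interpolation=cv2.INTER_CUBIC))
L={"c":[(.12,.05,.03),(.12,-.05,.03),(-.095,-.05,.03),(-.095,.05,.03)],"tabtop.192":[(.062,.008,.192),(.062,-.008,.192),(.092,-.008,.192),(.092,.008,.192)]}
for k,v in L.items(): print(k,proj("wrist",[w(*p) for p in v],T).round(1).tolist())
E
```

```text
c [[369.9, 247.0], [270.5, 246.9], [260.8, 2.9], [380.1, 3.2]]
tabtop.192 [[334.5, 238.1], [306.0, 238.1], [306.6, 287.1], [333.9, 287.2]]
```

View pics/w1z.png

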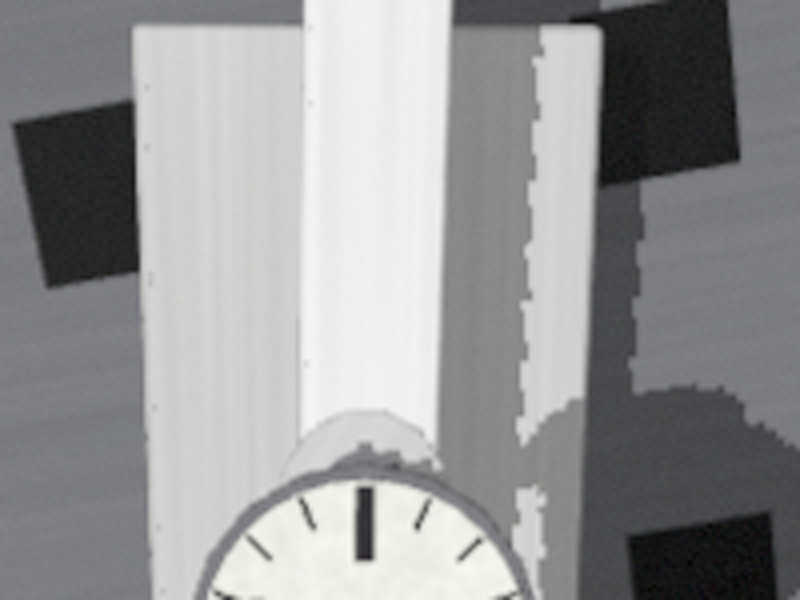

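View pics/w1y.png

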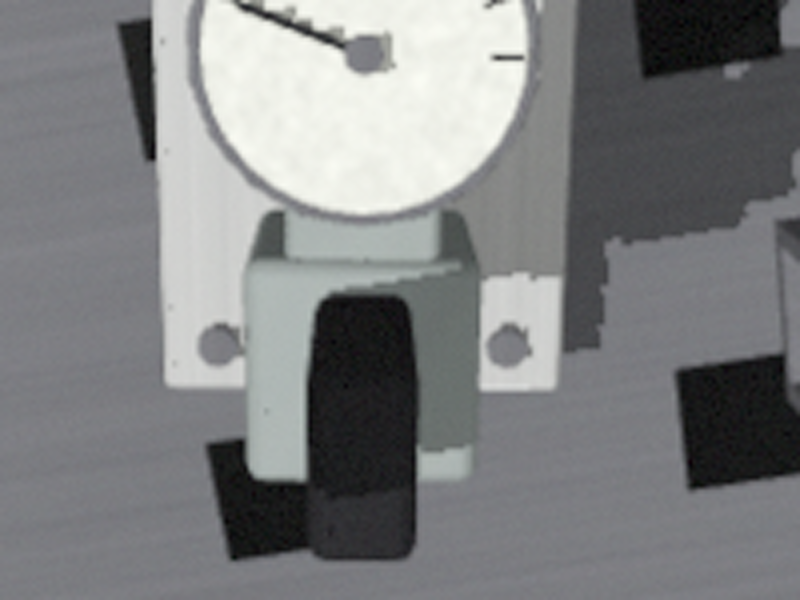

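```bash
python3 - <<'E'
from h import *
T=np.load("pics/w1.npy")
L=[(.12,.05),(.12,-.05),(-.095,-.05),(-.095,.05)]
ow=np.array([[369.5,247.5],[271.2,246.7],[263.7,6.5],[380.5,6.5]])
ot=np.array([[205,57],[432,90],[360,580],[128,548]])/5+[230,175]
def ww(p,x,y,z):
    c,s=np.cos(p[2]),np.sin(p[2]);return [p[0]+c*x-s*y,p[1]+s*x+c*y,z+p[3]]
def pr(p,n): return proj(n,[ww(p,*l,.03) for l in L],T if n=="wrist" else None)
for use in (["wrist"],["top"],["wrist","top"]):
    f=lambda p:np.concatenate([(pr(p,n)-(ow if n=="wrist" else ot)).ravel()*(1 if n=="wrist" else 1) for n in use]+[[p[3]*500]])
    r=least_squares(f,[*S,0]);print(use,r.x.round(4),np.degrees(r.x[2]),r.fun.round(1))
    res=r.x
json.dump(list(res[:3]),open("S.json","w"))
# marker edges of master (z=.07) at image rows, in station coords
import h; h.S=list(res[:3])
def ins(P):
    d=P[:,:2]-h.S[:2];c,s=np.cos(h.S[2]),np.sin(h.S[2]);return np.c_[c*d[:,0]+s*d[:,1],-s*d[:,0]+c*d[:,1]]*1000
pts=np.array([[303,10],[451,10],[300,400],[436,420]])/4+[230,0]
print("master edges mm",ins(back("wrist",pts,.07,T)).round(1).tolist())
tp=np.array([[318,298],[410,298],[310,555],[414,555]])/4+[230,150]
for z in(.188,.192,.196):
  print(z,ins(back("wrist",tp,z,T)).round(1).tolist())
dm=np.array([[365,525],])/4+[230,0]; dc=np.array([[370,55]])/4+[230,150]
print("dial",ins(back("wrist",np.r_[dm,dc],.165,T)))
E
```

```text
['wrist'] [ 0.5968  0.0491 -0.1713 -0.0029] -9.816249718462624 [ 0.3  0.3 -0.   0.6 -0.7 -0.7  0.6  0.2 -1.5]
['top'] [ 5.951e-01  4.850e-02 -1.664e-01 -2.000e-04] -9.53420261039461 [-0.2 -0.3  0.1 -0.1  0.1  0.3 -0.  -0.  -0.1]
['wrist', 'top'] [ 0.5966  0.049  -0.1707 -0.0032] -9.777916404562902 [ 0.2  0.1 -0.   0.4 -0.9 -0.9  0.3 -0.1 -0.1 -0.7  0.  -0.3 -0.4 -0.3
 -0.3 -0.8 -1.6]
master edges mm [[-86.6, -12.1], [-86.7, 15.5], [-18.1, -13.2], [-14.5, 14.2]]
0.188 [[53.8, -6.6], [53.7, 6.4], [93.4, -8.0], [93.4, 7.6]]
0.192 [[52.7, -6.5], [52.6, 6.3], [91.6, -7.8], [91.6, 7.4]]
0.196 [[51.7, -6.4], [51.6, 6.1], [89.8, -7.7], [89.8, 7.3]]
dial [[ 3.49681468 -0.22257878]
 [22.19143723  0.63919457]]
```

```bash
python3 - <<'E'
from h import *
q=quat(S[2]+np.pi/2)
bot.set_gripper(0.5)
bot.move_pose(w(.077,0,.21),q)
hit=bot.move_linear(w(.077,0,.156),speed=.12,until_force=5)
print(hit,bot.read_position(),bot.read_clock())
bot.set_gripper(0.0,grasp_force=50)
print(bot.read_gripper_width(),bot.read_ft_force(),bot.read_clock())
snap("wrist","w2")
E
```

```text
False [0.67332678 0.03585052 0.15741358] 4.7333
0.17956127865128307 [-0.21797423  0.50258468  4.57624014] 5.0833
```

View pics/w2.png

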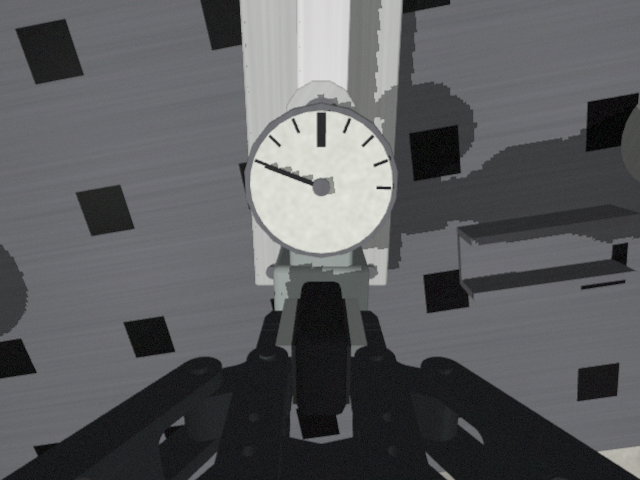

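```bash
cat >> h.py <<'E'
def needle(im,c=(321,187),r0=14,r1=38,thr=90):
    g=cv2.cvtColor(im,cv2.COLOR_RGB2GRAY).astype(float)
    yy,xx=np.mgrid[:480,:640];dx=xx-c[0];dy=yy-c[1];r=np.hypot(dx,dy)
    m=(r>r0)&(r<r1)&(g<thr)
    if m.sum()<5: return None
    wt=(thr-g[m])
    a=np.arctan2(dx[m],-dy[m])  # 0=up, clockwise +
    mean=np.angle((wt*np.exp(1j*a)).sum())
    return mean,m.sum()
E
python3 - <<'E'
from h import *
im=cv2.imread("pics/w2.png")[:,:,::-1].copy()
for t in(70,90,110):print(needle(im,thr=t))
p0=bot.read_position()
z=p0[2]
for d in (.008,.013,.016):
    bot.move_linear([p0[0],p0[1],z-d],speed=.04)
    im,T=snap("wrist","w3_%d"%(d*1000));print(d,needle(im),bot.read_ft_force()[2].round(1),bot.read_position().round(4),bot.read_clock())
E
```

```text
(np.float64(-1.1831563808152012), np.int64(90))
(np.float64(-1.1823327917818796), np.int64(97))
(np.float64(-1.179804458940432), np.int64(111))
0.008 (np.float64(-1.1818869416732933), np.int64(98)) 3.5 [0.6734 0.036  0.1498] 5.5
0.013 (np.float64(-1.1814232309336632), np.int64(97)) 3.3 [0.6733 0.036  0.1445] 5.825
0.016 (np.float64(-1.181064356763721), np.int64(99)) 4.4 [0.6734 0.036  0.1416] 6.125
```

View pics/w3_16.png

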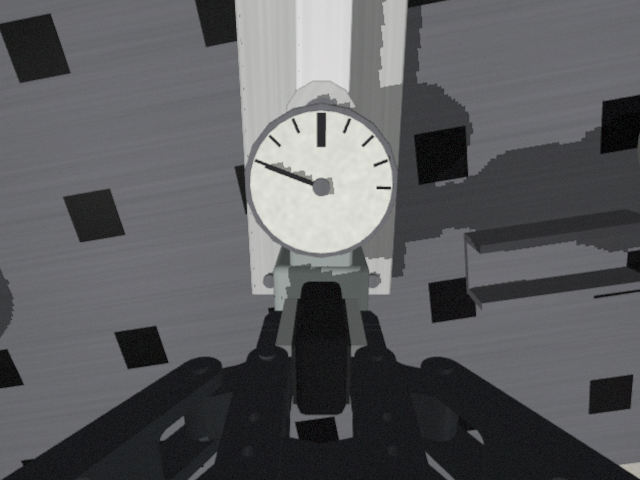

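```bash
python3 - <<'E'
from h import *
p0=bot.read_position()
z=p0[2]
for i in range(14):
    a=needle(bot.camera("wrist"))[0]
    if a>-.9: break
    z-=.0015
    bot.move_linear([p0[0],p0[1],z],speed=.03)
    print(round(z,4),a,bot.read_ft_force()[2].round(1))
for i in range(5):
    a=needle(bot.camera("wrist"))[0]
    print(round(z,5),a,bot.read_position()[2],bot.read_ft_force()[2].round(1))
    if a>-.25: break
    z-=min(.0015,max(0,-.1-a)/.2*1e-3)
    bot.move_linear([p0[0],p0[1],z],speed=.03)
snap("wrist","w4"); print(bot.read_clock())
E
```

```text
0.1401 -1.1811227126558779 5.1
0.1386 -1.1814552536489649 5.4
0.1371 -1.1807524865808863 4.8
0.1356 -1.1813904095622985 6.6
0.1341 -1.091866897995345 7.3
0.13406 -0.8591394411243078 0.13482233663166085 8.2
0.13256 -0.6108444109725772 0.1335195401097864 7.9
0.13106 -0.3515014259879843 0.13218672874153256 9.1
0.1298 -0.1431468936072315 0.13105899861426198 10.1
8.675
```

View pics/w4.png

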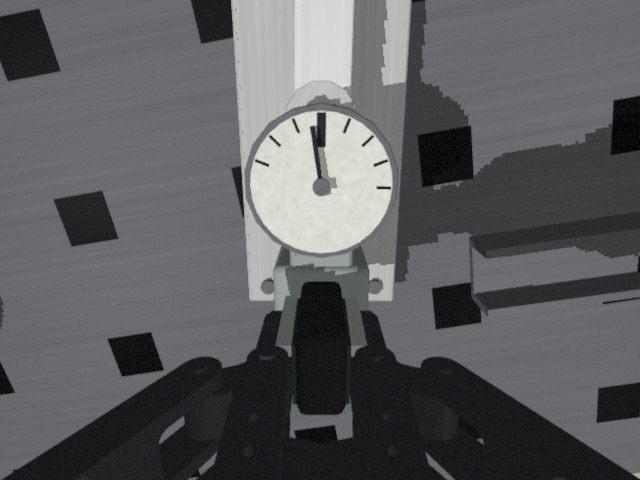

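```bash
python3 - <<'E'
from h import *
p0=bot.read_position()
z=.1298
for i in range(6):
    a=needle(bot.camera("wrist"))[0]
    print(round(z,5),a,bot.read_ft_force()[2].round(1))
    if a>-.025: break
    z-=max(.00015,-a/.2*1e-3*.9)
    bot.move_linear([p0[0],p0[1],z],speed=.02)
bot.wait(.2)
im,T=snap("wrist","w5"); print(needle(im),bot.read_clock(),bot.read_position(),z)
g=cv2.resize(im[90:270,230:410],None,fx=3.3,fy=3.3,interpolation=cv2.INTER_CUBIC);cv2.imwrite("pics/w5z.png",g[:,:,::-1])
E
```

```text
0.1298 -0.14314386277041297 10.1
0.12916 -0.05042043957387759 11.1
0.12893 -0.02875721575060269 10.8
0.12878 -0.010176253990692876 11.9
(np.float64(-0.00999590828454518), np.int64(91)) 9.875 [0.67342374 0.0359897  0.13037771] 0.12877896063945068
```

View pics/w5z.png

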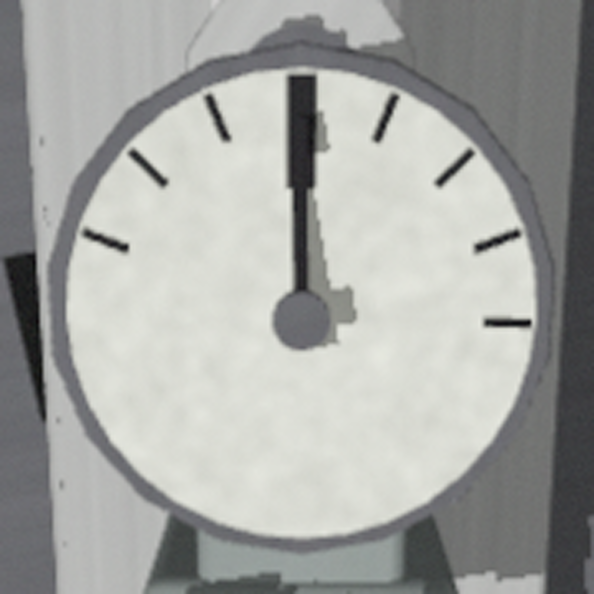

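```bash
python3 - <<'E'
from h import *
p0=bot.read_position()
bot.move_linear([p0[0],p0[1],.1297],speed=.02)
im,T=snap("wrist","w6a"); print(needle(im),bot.read_position()[2],bot.read_ft_force())
bot.set_gripper(0.45)
im,T=snap("wrist","w6b"); print(needle(im),bot.read_position(),bot.read_clock(),bot.read_ft_force())
E
```

```text
(np.float64(-0.009106471314214), np.int64(90)) 0.13040490998103807 [-3.15794212  0.86833193  8.01468406]
(np.float64(-0.0017096368379755876), np.int64(87)) [0.67331874 0.03592592 0.12916043] 10.575 [ 0.08645732 -0.46566945 -0.5279409 ]
```

View pics/w6b.png

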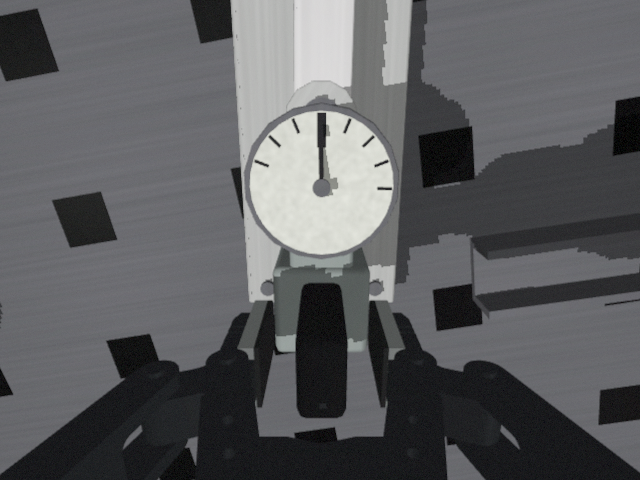

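```bash
python3 - <<'E'
from h import *
p0=bot.read_position()
bot.move_linear([p0[0],p0[1],.215],speed=.2)
bot.move_linear(w(-.074,.0015,.215),speed=.25)
bot.set_gripper(.6)
snap("wrist","w7")
hit=bot.move_linear(w(-.074,.0015,.040),speed=.15,until_force=8)
print(hit,bot.read_position(),w(-.074,.0015,.040),bot.read_ft_force(),bot.read_clock())
snap("wrist","w7b")
E
```

```text
False [0.5246786  0.06305063 0.04074999] [0.52395706 0.06304775 0.04      ] [0.3337239  0.25331511 0.61752877] 13.5583
```

View pics/w7.png

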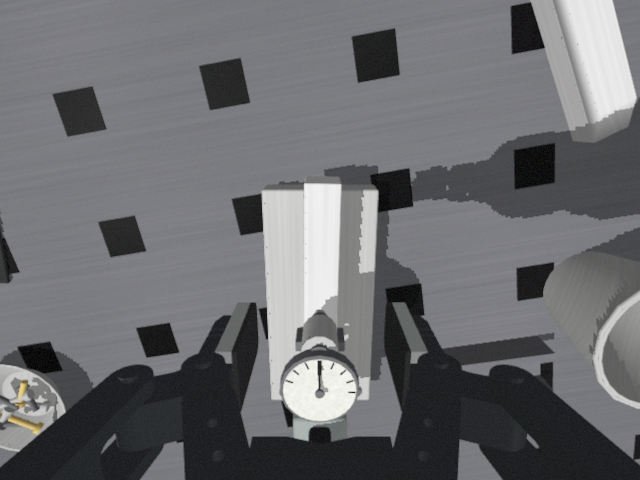

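View pics/w7b.png

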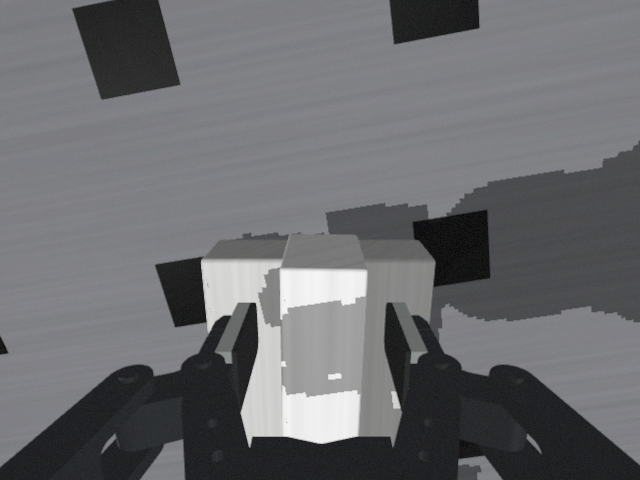

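```bash
python3 - <<'E'
from h import *
bot.set_gripper(0.0,grasp_force=70)
print(bot.read_gripper_width()*85,bot.read_ft_force())
bot.move_linear(w(-.074-.051,.001,.0405),speed=.07)
print(bot.read_position(),bot.read_ft_force(),bot.read_clock())
bot.set_gripper(.55)
bot.move_linear(w(-.086,.001,.042),speed=.12)
bot.set_gripper(0.0,grasp_force=80)
print(bot.read_gripper_width()*85,bot.read_ft_force(),bot.read_clock())
snap("wrist","w8")
im,_=snap("top","t8")
E
python3 -c "
import cv2
a=cv2.imread('pics/t8.png');cv2.imwrite('pics/t8z.png',cv2.resize(a[175:325,200:400],None,fx=4,fy=4,interpolation=cv2.INTER_CUBIC))"
```

```text
26.65060510691431 [-0.36700942  0.01857417  7.10178519]
[0.4731585  0.07135539 0.04084401] [-2.16141383  0.42242783  8.35602875] 14.8167
26.794122687959494 [-2.35398843  0.2974204   1.57794551] 15.9333
```

View pics/w8.png

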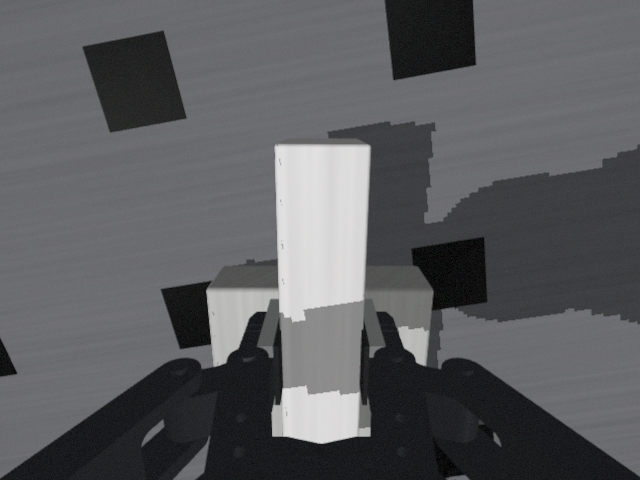

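View pics/t8z.png

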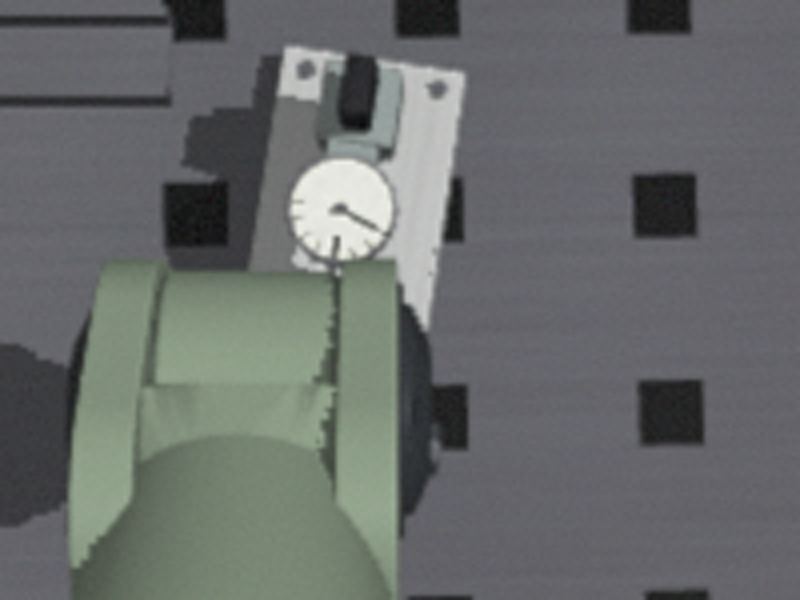

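```bash
python3 - <<'E'
from h import *
T=np.load("pics/w8.npy")
P=back("wrist",[[276,146],[370,146]],.0715,T); 
loc=(np.c_[P,[1,1]]@np.linalg.inv(T).T)[:,:3]*1000; print(loc.round(1))
p=bot.read_position()
bot.move_linear(w(-.086-.03,.001,.043),speed=.12)
bot.move_linear(w(-.086-.05,.001,.11),speed=.15)
print(bot.read_ft_force(),bot.read_clock())
# mat refine
snap("top","t9")
m=[0.4366,-0.2844,-0.2332]
bot.move_pose([m[0],m[1],.20],quat(m[2]+np.pi/2))
snap("wrist","w9"); print(bot.read_position(),bot.read_clock())
E
```

```text
[[-13.4 -29.4  70.8]
 [ 12.8 -29.5  70.8]]
[-0.00972376  0.74450961 -4.06338687] 17.05
[ 0.43670347 -0.28295401  0.19938462] 18.5333
```

View pics/w9.png

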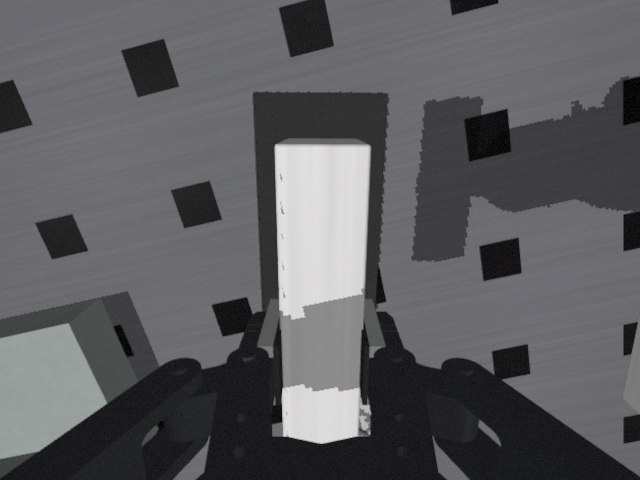

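View pics/t9.png

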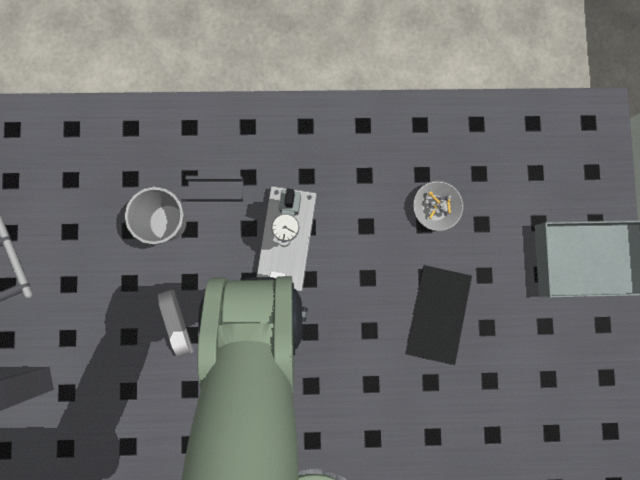

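```bash
python3 - <<'E'
from h import *
T=np.load("pics/w9.npy")
m=[0.4366,-0.2844,-0.2332];c,s=np.cos(m[2]),np.sin(m[2])
L=[(-.1,-.055),(-.1,.055)]
print(proj("wrist",[[m[0]+c*x-s*y,m[1]+s*x+c*y,.004] for x,y in L],T), "seen 253,93 / 389,93")
bot.move_linear([m[0],m[1],.026],speed=.18)
hit=bot.move_linear([m[0],m[1],.010],speed=.03,until_force=6)
print(hit,bot.read_position(),bot.read_ft_force())
bot.set_gripper(.55)
print(bot.read_clock(),bot.read_ft_force())
bot.move_linear([m[0],m[1],.16],speed=.25)
snap("wrist","w10");print(bot.read_clock())
E
```

```text
[[252.0256988   92.13588404]
 [387.93991843  92.32596046]] seen 253,93 / 389,93
True [ 0.4371735 -0.2848998  0.0159392] [ 0.05780835 -0.08065551  5.21058935]
20.4 [-0.45413802  0.37070652 -0.19542194]
21.1833
```

View pics/w10.png

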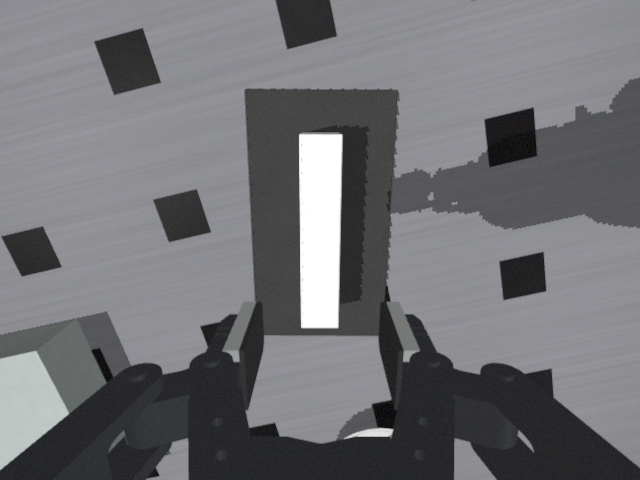

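```bash
python3 - <<'E'
from h import *
s=[.4324,.2867,.2892]
bot.move_pose([s[0],s[1],.19],quat(s[2]+np.pi/2))
snap("wrist","w11");print(bot.read_clock(),bot.read_position())
E
```

```text
23.2917 [0.43291573 0.28593674 0.18989386]
```

View pics/w11.png

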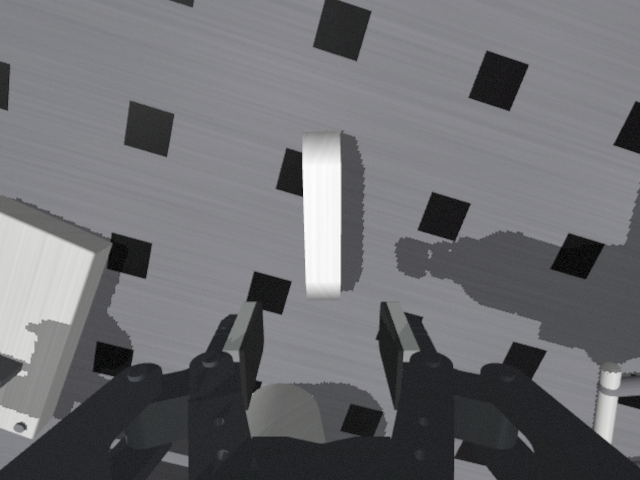

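```bash
python3 - <<'E'
from h import *
a=cv2.imread("pics/w11.png");T=np.load("pics/w11.npy")
g=cv2.cvtColor(a,cv2.COLOR_BGR2GRAY)
mask=(g>180).astype(np.uint8)[110:320,280:370]
for y in range(125,305,10):
    r=np.where(g[y,280:370]>185)[0]; print(y,r.min()+280 if len(r) else None,r.max()+280 if len(r) else None)
cv2.imwrite("pics/w11z.png",cv2.resize(a[115:315,280:370],None,fx=3,fy=3,interpolation=cv2.INTER_CUBIC))
E
```

```text
125 None None
135 None None
145 303 338
155 303 339
165 302 340
175 303 340
185 303 340
195 303 340
205 303 340
215 304 340
225 304 340
235 304 340
245 304 340
255 305 340
265 305 340
275 305 340
285 306 339
295 None None
```

View pics/w11z.png

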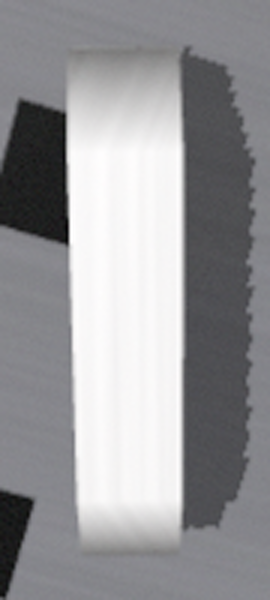

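```bash
python3 - <<'E'
from h import *
T=np.load("pics/w11.npy")
P=back("wrist",[[303,165],[340.5,165],[305.3,270],[340.5,270]],.044,T)
a=P[:2].mean(0);b=P[2:].mean(0);d=b-a;yaw=np.arctan2(d[1],d[0]);print(np.degrees(yaw),np.linalg.norm(P[0]-P[1]),np.linalg.norm(P[2]-P[3]))
E=back("wrist",[[322,131],[323,299]],.028,T);print("len",np.linalg.norm(E[0]-E[1]),E.mean(0))
u=np.array([np.cos(yaw),np.sin(yaw)]);m=a[:2]+u*((E.mean(0)[:2]-a[:2])@u);print(m)
s=[*m,yaw]
bot.move_pose([s[0],s[1],.10],quat(yaw+np.pi/2))
print(bot.move_linear([s[0],s[1],.0125],speed=.15,until_force=8),bot.read_position())
bot.set_gripper(0.0,grasp_force=80)
print(bot.read_gripper_width()*85,bot.read_position(),bot.read_ft_force(),bot.read_clock())
snap("wrist","w12")
E
```

```text
17.16764508917648 0.02732542780833731 0.027903728248009334
len 0.13840340829643738 [0.43138256 0.28628653 0.028     ]
[0.43143162 0.28612771]
False [0.43273736 0.28674972 0.01384798]
26.42142801691947 [0.43272632 0.28690222 0.01413438] [-0.41003725  0.31566509  6.03034955] 24.7833
```

View pics/w12.png

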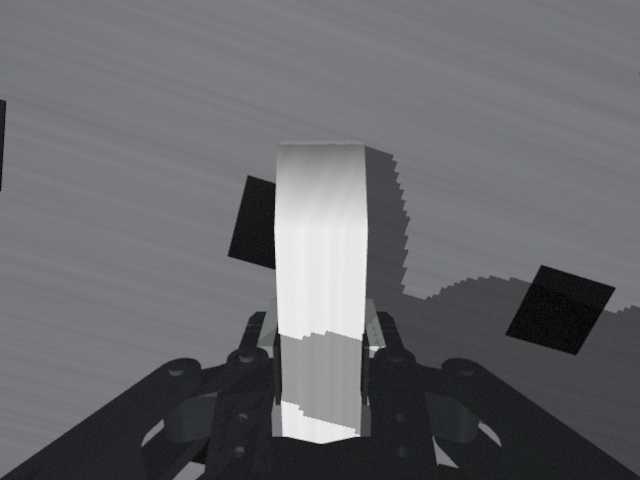

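```bash
python3 - <<'E'
import cv2
a=cv2.imread("pics/w7.png")
cv2.imwrite("pics/w7z.png",cv2.resize(a[170:320,230:430],None,fx=4,fy=4,interpolation=cv2.INTER_CUBIC))
E
```

```text
(no output)
```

View pics/w7z.png

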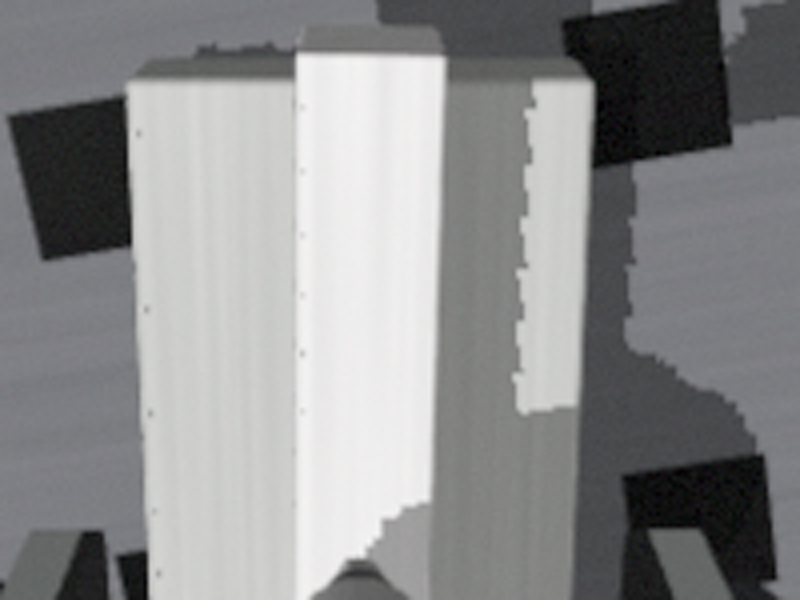

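```bash
python3 - <<'E'
from h import *
def ins(P):
    d=P[:,:2]-S[:2];c,s=np.cos(S[2]),np.sin(S[2]);return np.c_[c*d[:,0]+s*d[:,1],-s*d[:,0]+c*d[:,1]]*1000
for n,pts in (("w7",[[262,191.3],[378.5,191.3],[267.6,310],[373.4,310]]),("w1",[[263.7,6.5],[380.5,6.5],[271.2,246.7],[369.5,247.5]])):
    T=np.load(f"pics/{n}.npy"); print(n,ins(back("wrist",pts,.03,T)).round(1).tolist(), ins(T[None,:3,3]))
T=np.load("pics/w7.npy");print("master",ins(back("wrist",np.array([[299,55],[445,55],[296,300],[435,300]])/4+[230,170],.07,T)).round(1).tolist())
top=np.array([[205,57],[432,90],[360,580],[128,548]])/5+[230,175];print("top",ins(back("top",top,.03)).round(1).tolist())
E
```

```text
w7 [[-94.3, -48.9], [-94.3, 49.5], [16.8, -48.8], [16.9, 49.7]] [[-73.18976667   1.38945208]]
w1 [[-93.9, -48.7], [-94.5, 49.4], [118.3, -49.5], [118.6, 49.4]] [[75.1640417   0.68654992]]
master [[-106.9, -11.1], [-106.9, 15.8], [-59.5, -12.3], [-59.5, 14.6]]
top [[117.9, 49.3], [118.6, -50.0], [-95.5, -50.8], [-96.6, 48.8]]
```

```bash
python3 - <<'E'
from h import *
q=quat(S[2]+np.pi/2)
p=bot.read_position()
bot.move_linear([p[0],p[1],.10],speed=.18)
bot.move_pose(w(-.15,.0003,.11),q)
bot.move_linear(w(-.092,.0003,.052),speed=.15)
print(bot.read_position(),w(-.092,.0003,.052),bot.read_ft_force(),bot.read_clock())
hit=bot.move_linear(w(-.092,.0003,.037),speed=.025,until_force=5)
print(hit,bot.read_position(),bot.read_ft_force(),bot.read_clock())
im,T=snap("wrist","w13");
E
```

```text
[0.50518763 0.06565993 0.05185916] [0.50601474 0.06492211 0.052     ] [-0.45572039  0.22873227 -4.00669886] 27.025
True [0.50625101 0.06498412 0.04411016] [-0.76615683  0.16778422  4.84135371] 27.45
```

View pics/w13.png

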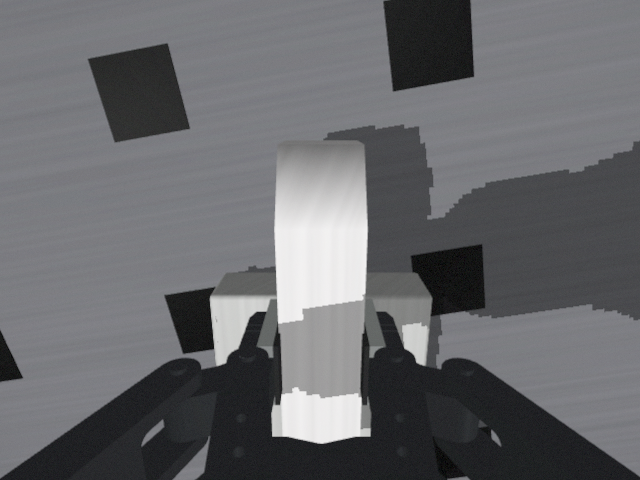

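```bash
python3 - <<'E'
from h import *
def ins(P):
    d=np.array(P)[:2]-S[:2];c,s=np.cos(S[2]),np.sin(S[2]);return (np.array([c*d[0]+s*d[1],-s*d[0]+c*d[1]])*1000).round(2)
bot.move_linear(w(-.080,.0003,.0435),speed=.05)
print(ins(bot.read_position()),bot.read_position()[2],bot.read_ft_force())
bot.set_gripper(.5)
bot.move_linear(w(-.116,.0003,.0445),speed=.12)
bot.set_gripper(0.0,grasp_force=70)
print(bot.read_gripper_width()*85,ins(bot.read_position()),bot.read_position()[2],bot.read_ft_force(),bot.read_clock())
snap("wrist","w14")
E
```

```text
[-78.29   0.38] 0.044142281972253505 [ 2.56905058 -0.66434731  1.47824402]
26.61723627915966 [-114.66    0.39] 0.04498493689607551 [-0.10179305  0.6605998   4.20817463] 28.9417
```

View pics/w14.png

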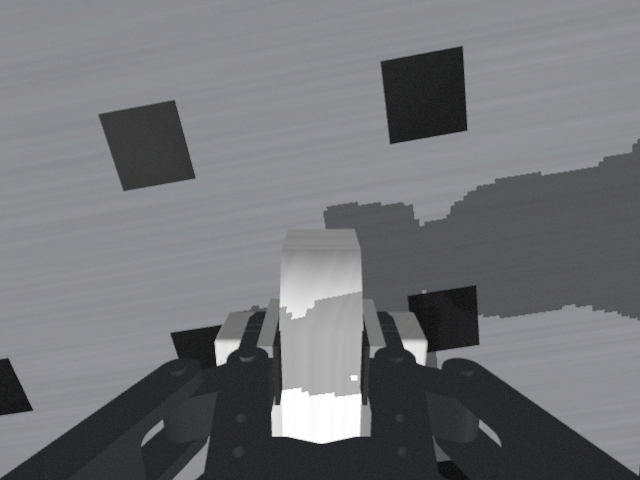

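```bash
python3 - <<'E'
from h import *
def ins(P):
    d=np.array(P)[:2]-S[:2];c,s=np.cos(S[2]),np.sin(S[2]);return (np.array([c*d[0]+s*d[1],-s*d[0]+c*d[1]])*1000).round(2)
T=np.load("pics/w14.npy")
for v in (229,233,246): print(v,ins(back("wrist",[[321,v]],.058,T)[0]))
bot.move_linear(w(-.095,.0003,.0437),speed=.06)
for x in (-.090,-.085,-.080):
    bot.move_linear(w(x,.0003,.0435),speed=.05)
    print(ins(bot.read_position()),bot.read_position()[2],bot.read_ft_force().round(1),bot.read_clock())
E
```

```text
229 [-156.88   -0.43]
233 [-155.46   -0.43]
246 [-150.77   -0.43]
[-94.89   0.61] 0.044957387488059684 [-17.8   2.8  32.9] 29.7417
[-91.42   0.61] 0.044819902861946315 [-20.6   3.2  36.7] 29.9917
[-88.28   0.65] 0.04482030046349261 [-25.8   4.3  41.4] 30.2417
```

```bash
python3 - <<'E'
from h import *
for n in("wrist","scene","top"): snap(n,"x_"+n)
a=cv2.imread("pics/x_scene.png");cv2.imwrite("pics/x_scenez.png",cv2.resize(a[200:340,280:400],None,fx=4.2,fy=4.2,interpolation=cv2.INTER_CUBIC))
a=cv2.imread("pics/x_top.png");cv2.imwrite("pics/x_topz.png",cv2.resize(a[175:295,230:350],None,fx=5,fy=5,interpolation=cv2.INTER_CUBIC))
print(bot.read_ft_force(),bot.read_moment(),bot.read_position())
E
```

```text
[-26.51326516   5.08791286  40.65767723] [ 0.7380041   4.65993216 -0.02053039] [0.50988838 0.06460072 0.04484574]
```

View pics/x_wrist.png

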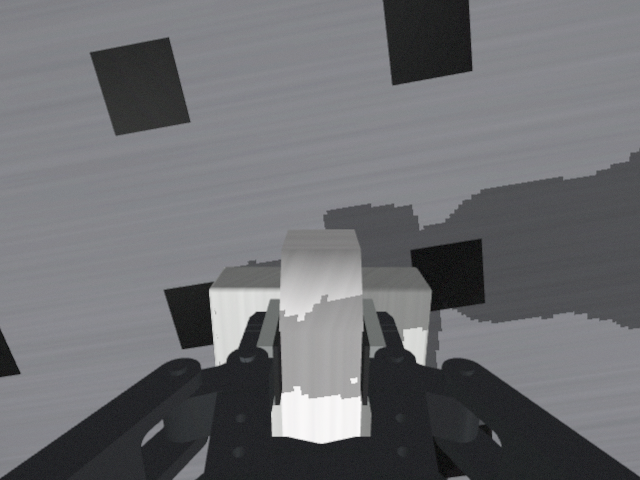

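View pics/x_scenez.png

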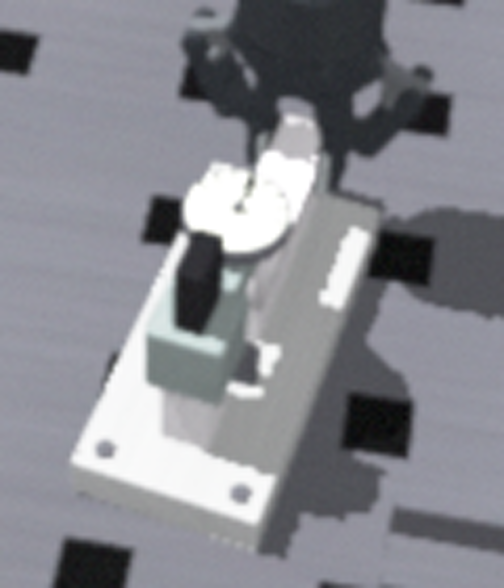

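View pics/x_topz.png

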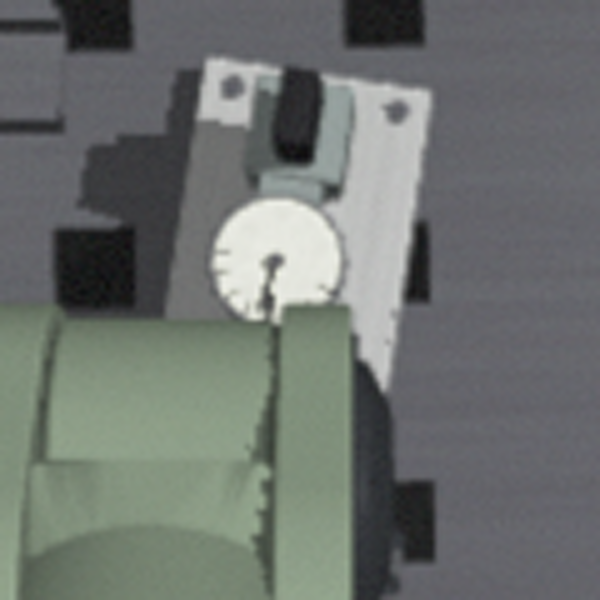

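```bash
cat >> h.py <<'E'
def ins(P):
    d=np.array(P)[:2]-S[:2];c,s=np.cos(S[2]),np.sin(S[2]);return (np.array([c*d[0]+s*d[1],-s*d[0]+c*d[1]])*1000).round(2)
def st(): 
    p=bot.read_position();print(ins(p),round(p[2]*1000,2),bot.read_ft_force().round(1),round(bot.read_clock(),2))
E
python3 - <<'E'
from h import *
bot.move_linear(w(-.087,.0003,.0445),speed=.05);st()
bot.move_linear(w(-.088,.0003,.0465),speed=.05);st()
bot.wait(.2);st()
snap("wrist","y1");snap("top","y1t")
a=cv2.imread("pics/y1t.png");cv2.imwrite("pics/y1tz.png",cv2.resize(a[175:255,250:330],None,fx=7,fy=7,interpolation=cv2.INTER_CUBIC))
E
```

```text
[-89.45   0.55] 44.86 [-9.   2.  16.5] 30.68
[-90.4   0.2] 45.0 [-5.4  1.7 -3.6] 30.93
[-90.34   0.2 ] 45.08 [-4.6  2.3 -4.9] 31.13
```

View pics/y1tz.png

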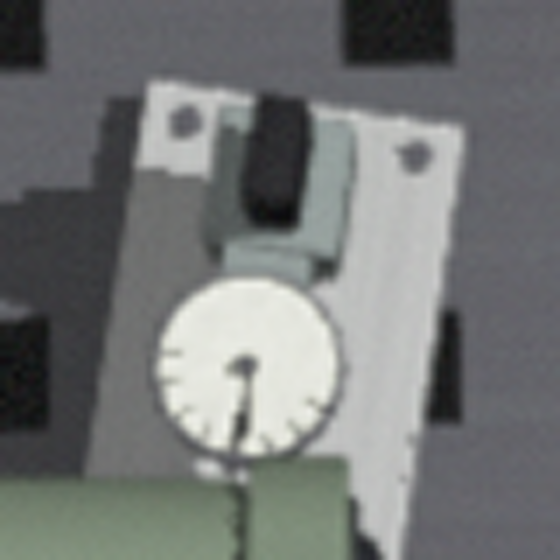

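```bash
python3 - <<'E'
import cv2,numpy as np
a=cv2.imread("pics/t8.png");b=cv2.imread("pics/x_top.png")
o=np.hstack([cv2.resize(i[180:250,255:315],None,fx=6.5,fy=6.5,interpolation=cv2.INTER_CUBIC) for i in(a,b)]);cv2.imwrite("pics/cmp.png",o)
E
```

```text
(no output)
```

View pics/cmp.png

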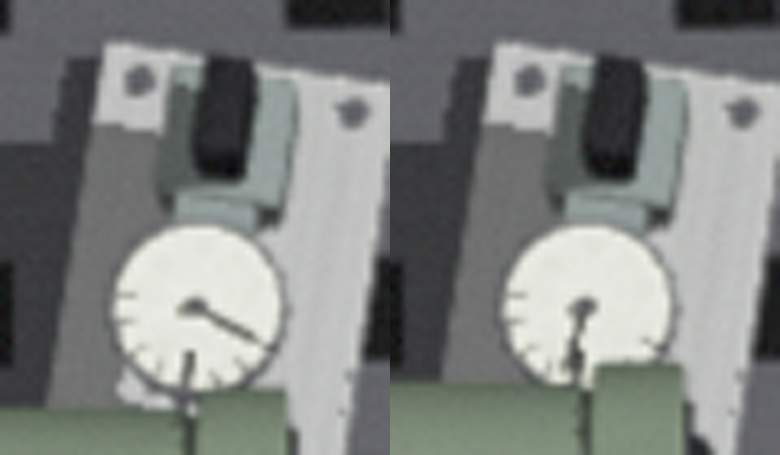

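```bash
python3 - <<'E'
from h import *
zc=.0463; xc=-.086
u=np.array([np.cos(S[2]),np.sin(S[2])])
log=[]
for i in range(14):
    bot.move_linear(w(xc,.0001,zc),speed=.04)
    f=bot.read_ft_force();p=bot.read_position();x=ins(p)
    fx=f[:2]@u
    print(round(xc*1000,1),x,round(p[2]*1000,2),"zc",round(zc*1000,2),"fx",fx.round(1),"fz",f[2].round(1),round(bot.read_clock(),2))
    if fx<-16 or abs(f[2])>25: break
    if x[0]>-77: break
    if f[2]>4: zc+=min(.0012,.00012*f[2])
    elif f[2]<-7: zc-=.0003
    xc+=.002
E
```

```text
-86.0 [-90.17   0.13] 44.93 zc 46.3 fx -10.8 fz 1.2 31.48
-84.0 [-8.917e+01  1.000e-02] 44.94 zc 46.3 fx -12.5 fz 3.0 31.73
-82.0 [-8.782e+01 -4.000e-02] 44.93 zc 46.3 fx -15.4 fz 5.6 31.98
-80.0 [-85.62  -0.22] 45.03 zc 46.98 fx -12.6 fz 0.0 32.23
-78.0 [-80.99  -0.23] 45.3 zc 46.98 fx -6.0 fz -6.5 32.48
-76.0 [-78.57  -0.3 ] 45.3 zc 46.98 fx -4.4 fz -7.6 32.73
-74.0 [-75.74  -0.25] 45.28 zc 46.68 fx -3.8 fz -8.1 32.98
```

```bash
python3 - <<'E'
from h import *
zc=.0461; xc=-.0735
u=np.array([np.cos(S[2]),np.sin(S[2])])
for i in range(16):
    bot.move_linear(w(xc,.0006,zc),speed=.02)
    f=bot.read_ft_force();p=bot.read_position();x=ins(p)
    fx=f[:2]@u
    print(round(xc*1000,1),x,round(p[2]*1000,2),"zc",round(zc*1000,2),"fx",fx.round(1),"fz",f[2].round(1),round(bot.read_clock(),2))
    if fx<-13 or abs(f[2])>25: break
    if f[2]>3: zc+=min(.001,.00012*f[2])
    xc+=.001
bot.wait(.2)
snap("wrist","z1");snap("top","z1t");st()
a=cv2.imread("pics/z1t.png");cv2.imwrite("pics/z1tz.png",cv2.resize(a[175:255,250:330],None,fx=7,fy=7,interpolation=cv2.INTER_CUBIC))
E
```

```text
-73.5 [-7.497e+01  1.000e-02] 45.09 zc 46.1 fx -4.6 fz -7.1 33.23
-72.5 [-73.64   0.22] 45.22 zc 46.1 fx -4.7 fz -8.0 33.48
-71.5 [-72.04   0.43] 45.47 zc 46.1 fx -3.0 fz -11.7 33.73
-70.5 [-70.56   0.55] 45.82 zc 46.1 fx -2.7 fz -12.5 33.98
-69.5 [-69.99   0.62] 45.96 zc 46.1 fx -5.2 fz -12.1 34.23
-68.5 [-70.02   0.62] 45.84 zc 46.1 fx -7.2 fz -10.3 34.48
-67.5 [-70.06   0.61] 45.76 zc 46.1 fx -9.3 fz -7.8 34.73
-66.5 [-70.08   0.6 ] 45.67 zc 46.1 fx -12.6 fz -5.3 34.98
-65.5 [-70.11   0.59] 45.58 zc 46.1 fx -14.1 fz -4.0 35.23
[-70.13   0.56] 45.55 [-14.    1.9  -4.1] 35.53
```

View pics/z1.png

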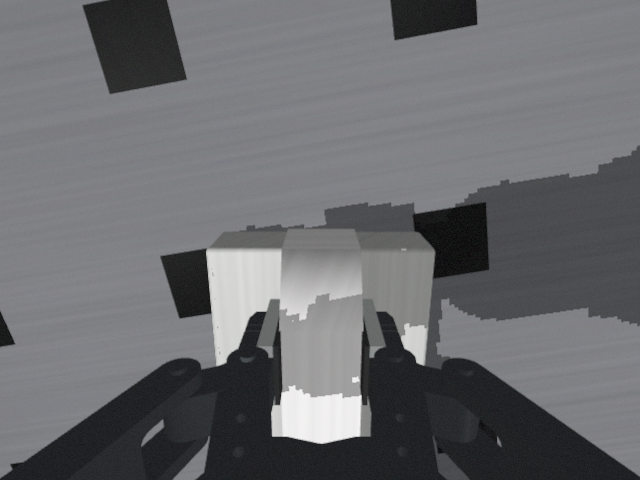

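View pics/z1tz.png

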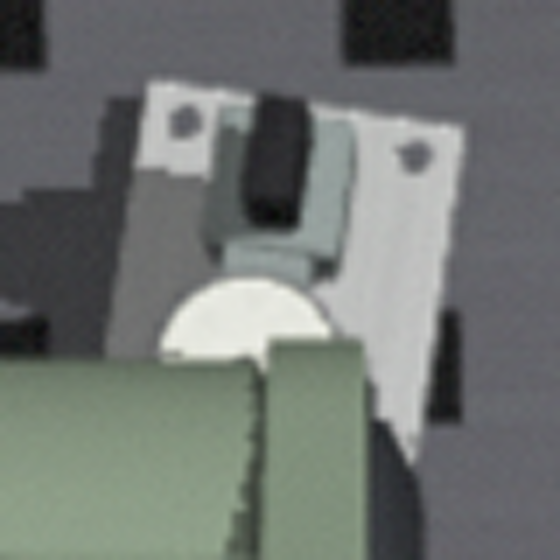

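```bash
python3 - <<'E'
from h import *
bot.move_linear(w(-.0675,.0003,.0453),speed=.02);st()
bot.set_gripper(.3);st()
bot.set_gripper(.5)
snap("wrist","z2")
bot.move_linear(w(-.074,.0003,.06),speed=.1)
bot.move_linear(w(-.085,.0003,.20),speed=.25)
snap("wrist","z3");st()
E
```

```text
[-70.11   0.54] 45.34 [-12.    1.3  -3.9] 35.79
[-70.09   0.56] 45.34 [-11.3   2.4  -4.6] 36.01
[-86.02   0.1 ] 198.22 [ 0.  -0.7 -1. ] 37.42
```

View pics/z3.png

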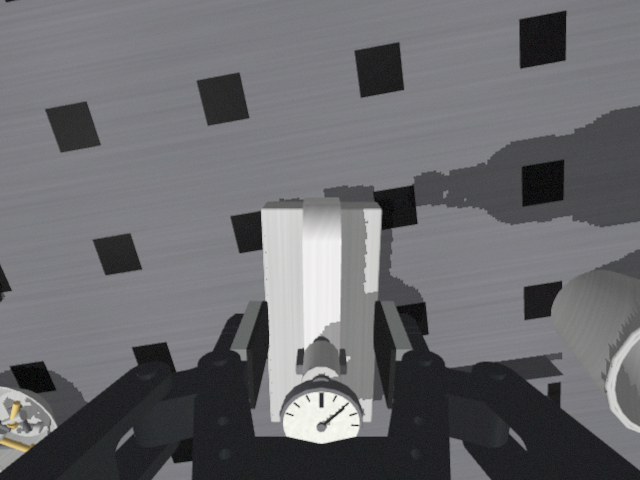

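```bash
python3 - <<'E'
from h import *
bot.move_linear(w(-.06,.0,.25),speed=.25)
bot.move_linear(w(.06,.0,.25),speed=.25)
im,T=snap("wrist","z4");st()
bot.search_frame("wrist","stop")
cv2.imwrite("pics/z4z.png",cv2.resize(im[0:260,220:420],None,fx=2.3,fy=2.3,interpolation=cv2.INTER_CUBIC)[:,:,::-1])
for n in ("scene","top"): snap(n,"z4"+n)
E
```

```text
[5.803e+01 3.000e-02] 248.61 [-0.1  0.5  0.2] 38.48
```

View pics/z4z.png

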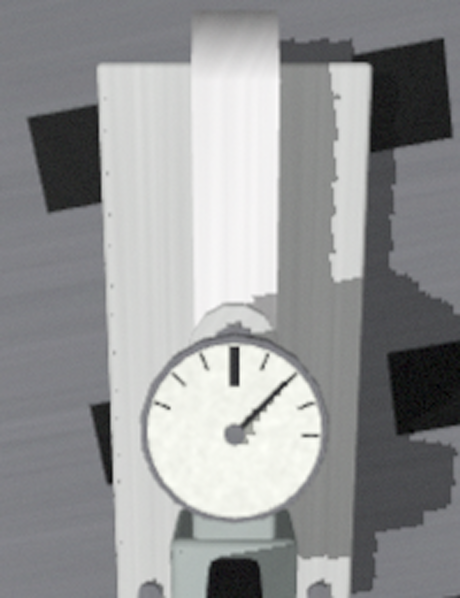

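View pics/z4scene.png

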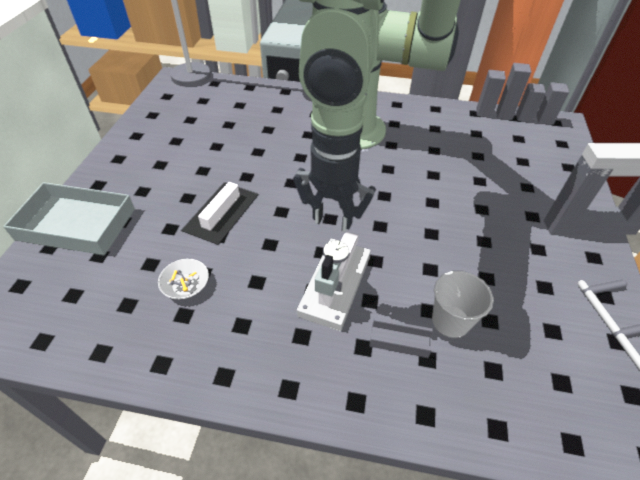

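```bash
python3 - <<'E'
from h import *
T=np.load("pics/z4.npy")
print("rear",[ins(back("wrist",[[220+x/2.3,v/2.3]],.058,T)[0]).tolist() for x,v in((191,12),(280,12))])
print("edge",[ins(back("wrist",[[220+x/2.3,v/2.3]],.074,T)[0]).tolist() for x,v in((192,90),(280,90),(193,280),(278,280))])
T=np.load("pics/z2.npy")
print("plate edge",ins(back("wrist",[[320.5,249]],.03,np.load("pics/z1.npy"))[0]),"rear",ins(back("wrist",[[321,229]],.03,np.load("pics/z1.npy"))[0]),ins(back("wrist",[[321,248]],.058,np.load("pics/z1.npy"))[0]))
E
```

```text
rear [[-103.19, -14.3], [-103.2, 14.76]]
edge [[-77.28, -13.63], [-77.29, 14.35], [-19.66, -14.04], [-19.67, 14.61]]
plate edge [-95.7   -0.41] rear [-104.5    -0.21] [-105.05   -0.23]
```

```bash
python3 -c "
import cv2
a=cv2.imread('pics/z3.png');cv2.imwrite('pics/z3z.png',cv2.resize(a[185:335,240:400],None,fx=4,fy=4,interpolation=cv2.INTER_CUBIC))"
```

```text
(no output)
```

View pics/z3z.png

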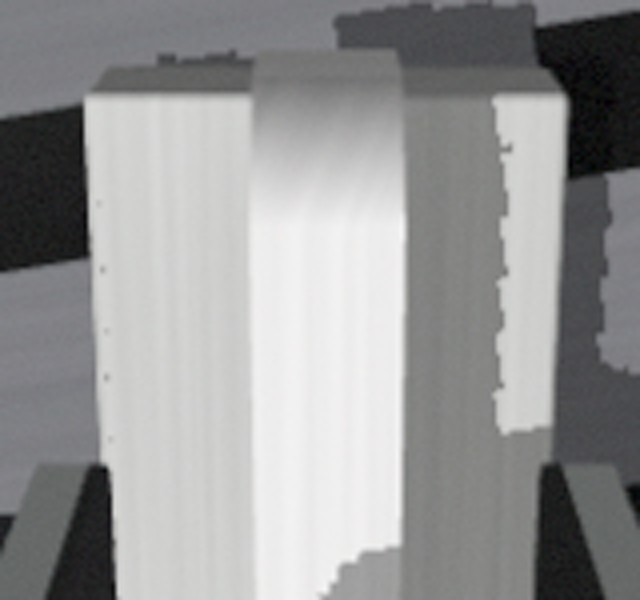

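```bash
python3 -c "
from h import *
st();bot.close_job();print('ok')"
```

```text
[58.68  0.21] 250.19 [ 0.7 -0.   0.5] 38.63
the job is handed in; nothing more can be done
ok
```

I zeroed the comparator, moved the master to the mat, slid the spacer home under the spindle, and handed the job in at 38.6 s. The gripper was open and clear of everything at the end.

- **Zeroing:** I pulled the carriage down by the grip until the needle stood on the long mark. After letting go it read within about 0.01 rad of zero. The images show no carriage movement since.
- **Master:** I slid it out, regripped it at its middle, and laid it flat on the mat. It lies in the middle of the mat and parallel to it.
- **Spacer:** It is against the stop, with its rear end measured at station x -103 to -105 mm; home is -104 mm. It is about 0.3 mm off centre and square to within about 0.3°. It met the stop with about 14 N. The needle stands on the second short mark, which is about 2.0 rad as expected.

**High force on the way in:** As the spacer started up the bevel it dragged, and the wrist force rose to about 41 N vertically and 26 N horizontally. I backed off and carried on with less downward load. I take this as the spacer being pressed onto the anvil rather than onto the spindle. The dial showed only about 6 mm of spindle travel (about 5 N by the spring rate) and the carriage had not moved. I could not measure the spindle force itself.

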